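# Back the coil winder off by one ratchet notch

### The arm

A 6-joint arm with a two-finger parallel gripper is mounted at the origin on the work surface. World frame = base frame: x ahead of the robot, y to its left, z up, the work surface at z = 0. Lengths are in mm, angles in rad, forces in N, time in s.
With the tool pointing down it reaches from about 350 to 875 mm from the base axis. Payload 4.2 kg.
Tool frame: the origin (TCP) lies on the centre line of the jaws, within the pads' length; the fingertips stand 22 mm ahead of it and the grasp point (between the pads) lies 3 mm ahead of it (arm.nose_length is the distance from the TCP to the fingertips, in mm); z points along the fingers, x is the direction in which the jaws open and shut, and the axes are right-handed (so a half turn about z gives the same grasp; the last joint's range is limited). The gripper opens to 85 mm and grips with 20 to 120 N. Pads are 22 mm wide; open, the fingers measure 114 mm over their backs; the gripper's body (76 mm by 85 mm) begins 54 mm behind the grasp point. The pads swing forward as they close: fully open they stand 13 mm farther back than shut.
Start: joints at [-0.976, 0.385, 0.008, 0, -1.194, -0.259], TCP at [205.968, -590.065, 253.312] pointing down, gripper open.
Joint ranges: [-3.14, 3.14], [-1.21, 2.06], [-1.07, 1.41], [-3.16, 2.05], [-2.99, -0.16], [-3.1, 3.1]. Speed limits (rad/s): [2.79, 2.79, 3.14, 3.14, 3.14, 3.14].

### API

Orientations are given as a unit quaternion [x, y, z, w].
In Python, from bench import telemetry, get_image, workorder, nets, arm gives the robot as it stands.
- The arm moves only by the tool apply_moves, never from a script. Its argument "steps" is a list of rows, each an object with "hand": the opening, from 0 (shut) to 1 (fully open); "xyz": the shift along the tool's x, y, z in cm, a list of three; "delta_rot": the turn, a rotation vector about the tool's x, y, z in rad, a list of three. In form: [{"hand": hand, "xyz": [x, y, z], "delta_rot": [wx, wy, wz]}, ...]. A call has 1 to 12 rows; each row is the pose to reach, as a shift and turn from the pose commanded when the call began, along the tool's axes at that moment; what a row does not reach only later rows make up. A row lasts 1/12 s, in which the tool goes at most 41.7 mm and 7.16 degrees, less where a joint would pass 70% of its speed; a pose out of reach is approached as far as the arm can. A call with a gripper value outside its range is refused whole. The fingers move at their own pace and stop on an object; the grip force is fixed at half the most. Time passes only in rows, so rows that repeat a pose let the fingers close. It gives the time, the measured TCP pose, the force and the opening at its end, in the units of the state.
- telemetry.read_state(): the state, without advancing time (a new reading comes with each control period).
- get_image(name): name is "scene" or "top" or "wrist"; returns a dict with "frame" (384x512x3 uint8, blue, green, red), "fx", "fy", "cx", "cy" (pixels), "distortion" ([k1, k2, p1, p2, k3] as OpenCV has them; the pictures are not rectified), "origin" and "orientation" of the camera in the world. Camera axes: x right, y down, z forward; pixel columns grow to the right and rows downward; lengths in mm; the calibration is good to about 2 mm. A picture is of the moment at which its call begins. There is no depth.
- workorder.job_done(): hands the job in, once; it reports no verdict.
Trained networks look in a picture, given as the dict that the camera call returned (one of the last four; its "shot" number tells which), for a name from the list of things; names that differ only in an ending like _2 or _b are one class to them, and where a whole thing is asked for, a point or a joint stands for the part that bears it (a point fixed in the world has none). Each returns a list of dicts, best first, with "confidence" (0 to 1); they miss things now and then, are a little off and sometimes report something else, mostly with a low value. They report only what shows in the picture. A call takes as long as a camera call.
- nets.recognise(picture, label): "xyz" ([x, y, z] in mm, in world coordinates, good to about 4 mm: the middle of the surface that is visible of it).
- nets.outline_of(picture, label): "pixels" (384x512 bool, what is visible of it).
- nets.pinpoint(picture, label): "xyz" ([x, y, z] in mm, in world coordinates, good to about 4 mm: a listed point, or the origin of a listed thing).
The state is a dict: "clock": time; "joints": joint angles; "joint_vel": joint speeds; "joint_efforts": joint torques, N m; "position": TCP position; "ee_rot": TCP orientation; "contact_force": force on the tool from outside, world axes, zero at the start; "wrist_torque": the same for the moment, N m; "gripper_width": finger opening in mm.
Only numpy, scipy, OpenCV 4.12 (cv2) and the standard library are available. Lean on these libraries where they do the work, as an engineer would, in place of code of your own. Each camera call takes 0.05 s, during which the arm holds its last target.

### The job

The coil winder has been cranked one notch too far: with fingertips only, gripping nothing, lift its red-tabbed pawl, up and over until it stays tipped back, then push the crank handle back (over the top, towards the pawl's pivot) by just one notch of the ratchet wheel. Then tip the pawl forward again so that it drops into the next gap and holds the wheel. Leave everything else on the bench where it is.

Things in the scene. Friction and masses are not known exactly. Their poses are not given: they have to be found in the camera images.
- winder: grey cast hand coil winder fixed to the bench, base 190 (x) by 200 (y) by 14 mm, origin at the centre of its underside; +x points away from the crank's user, towards the pawl's pivot; y runs along the spindle (at x = 0, 105 mm high); z up. Two bearing uprights at y = +-45, 125 high; bobbin at y = +66 to +106. Only crank and tab stand higher than 148 mm
- hub (a point): centre of the steel ratchet wheel, on the spindle axis at x = 0, y = 0, height 105 mm of the winder: 12 saw teeth, 30 degrees (0.524 rad) each, tip radius 42 mm, root 34 mm, 12 mm wide. The pawl's nose lies on its top, near x = +7 mm
- wheel (a joint): ratchet wheel with crank and bobbin (rad): 0 caught by the pawl in its first notch, growing backward (top and crank going to the winder's +x), starts 0 to -0.12 (free play); one notch back is 0.524. Drag of 0.25 N m holds it where it is left. The pawl blocks it backward. Let down with the wheel a little short of 0.524 the nose drops into the next gap; past 0.524 it lands on the tooth tip
- crank_grip (a point): centre of the black crank handle, a round bar along the winder's y, 18 mm thick, 46 mm long (y = -84 to -130 mm), 75 mm from the spindle axis; at wheel angle 0 the crank leans 20 degrees from upright towards the user (-x). About 3.5 N moves it
- pivot (a point): pawl's pivot pin along y, at x = +52 mm, y = 0, height 139 mm of the winder, in a fork of two plates 23 mm wide over both, 148 mm high
- pawl (a joint): steel pawl (rad): about 0 with its nose fully down in a gap, growing as it is lifted and swings over towards the winder's +x; clears the teeth above 0.2, balances at about 1.1, beyond that falls onto its stop at 1.7 and stays there by its weight (80 g, no spring); below 1.0 it falls onto the wheel. About 1 N on the tab moves it
- tab (a point): on the pawl's smooth red thumb tab, 8 mm below its top edge: a plate 26 mm wide (y), 4 mm thick, standing up 37 mm from the nose end, leaning a little to the user (-x). Pawl down: this point is at x = +5 mm, y = 0, height 177 mm of the winder. Pawl at 1.7: the tab points to +x and slightly up, its outer edge at x = +104 mm, height 181 mm; push that edge towards -x to bring the pawl back
- wire_spool_mid (a point): middle of a full copper wire spool, grey flanges 72 mm across, 58 mm tall, standing on end; bystander, leave it alone
- spare_bobbin_mid (a point): middle of an empty white bobbin, 48 mm across, 38 mm tall, standing on end; bystander, leave it alone
- screwdriver_grip (a point): handle of a green screwdriver, 170 mm long, lying on the bench; bystander, leave it alone
- spray_mid (a point): middle of a blue spray bottle, 46 mm across, 144 mm tall with its white cap; bystander, leave it alone
- flux_jar_mid (a point): middle of a small white jar with a red lid, 48 mm across, 45 mm tall; bystander, leave it alone
- brush_grip (a point): handle of a brush, 150 mm long, lying on the bench; bystander, leave it alone
- meter: multimeter, 150 by 75 by 36 mm, lying flat, origin at the centre of its underside; bystander, leave it alone

How it is judged:
By the outcome, as a careful person would: the job done as asked, in the order asked, and still so for the second after the job is handed in, with the robot touching nothing.
It also fails if it takes over 46 s, if anything falls off the work surface, if the arm or the gripper's body presses on something with over 40 N, if the wrist force passes 120 N, or if a joint passes its speed limit or range.

## Working session

There is one attempt and no reset: what is moved stays moved. The work goes in short steps, Python scripts to look and compute and a tool call to move; the robot and the scene stay as the last step left them, time stands still between calls to the robot, and variables do not carry over. Pictures are saved under pics/ and viewed, and the job is handed in when it is done.

Besides the shell and the picture viewer there is one more tool, called after "Call:" by a JSON object that holds its "op" and its "data". apply_moves: Moves the arm, as the interface text tells. Its arguments: {"type":"object","properties":{"steps":{"type":"array"}},"required":["steps"]}

```bash
ls; mkdir -p pics; cat > h.py <<'E'
import numpy as np,cv2
from scipy.spatial.transform import Rotation as R
from bench import telemetry, get_image, workorder, nets, arm
def st():
    s=telemetry.read_state()
    print('t',round(s['clock'],2),'pos',np.round(s['position'],1),'q',np.round(s['ee_rot'],3),'F',np.round(s['contact_force'],1),'w',round(s['gripper_width'],1),'j',np.round(s['joints'],2));return s
def save(p,n): cv2.imwrite('pics/'+n+'.png',p['frame'])
def proj(p,X):
    Rm=R.from_quat(p['orientation']).as_matrix() if np.size(p['orientation'])==4 else np.array(p['orientation'])
    Xc=(np.atleast_2d(X)-np.array(p['origin']))@Rm
    K=np.array([[p['fx'],0,p['cx']],[0,p['fy'],p['cy']],[0,0,1.]])
    return cv2.projectPoints(Xc.reshape(-1,1,3),np.zeros(3),np.zeros(3),K,np.array(p['distortion'],float))[0].reshape(-1,2)
E
python3 - <<'E'
from h import *
s=st()
print(arm.__dict__ if hasattr(arm,'__dict__') else arm)
for c in ['scene','top']:
    p=get_image(c);save(p,c+'0');print(c,p['origin'],p['orientation'],p['fx'])
    for l in ['winder','hub','crank_grip','pivot','tab']:
        print(l,[(np.round(d['xyz'],1),round(d['confidence'],2)) for d in nets.pinpoint(p,l)][:2])
    for l in ['wheel','pawl']:
        print(l,[(np.round(d['xyz'],1),round(d['confidence'],2)) for d in nets.recognise(p,l)][:2])
    for l in ['wire_spool_mid','spare_bobbin_mid','spray_mid','flux_jar_mid','meter','brush_grip','screwdriver_grip']:
        print(l,[(np.round(d['xyz'],1),round(d['confidence'],2)) for d in nets.pinpoint(p,l)][:1])
E
```

```text
pics
t 0.0 pos [ 205.8 -589.6  252.2] q [ 0.579  0.815  0.001 -0.001] F [-0.5  0.3  0.3] w 85.0 j [-0.98  0.39  0.01 -0.   -1.19 -0.26]
{}
scene [1181.70194613  522.57423217  955.48631542] [ 0.39113838  0.83873464 -0.34169221 -0.16365027] 438.5463096966101
winder [(array([551.8,   9.9,  -0. ]), 0.8)]
hub [(array([559.3,   8.4, 103.6]), 0.79)]
crank_grip [(array([502.6, -86.3, 172.4]), 0.67)]
pivot [(array([611.7,  -1.7, 143.3]), 0.94)]
tab [(array([564.5,   6.3, 179.9]), 0.56)]
wheel [(array([564.8,  19.4, 122.6]), 0.58)]
pawl [(array([585.6,  24.6,  25.7]), 0.7), (array([572.7,   8.1, 152. ]), 0.52)]
wire_spool_mid [(array([ 673.4, -137. ,   27. ]), 0.91)]
spare_bobbin_mid [(array([ 497.7, -150. ,   19.3]), 0.53)]
spray_mid [(array([570.3, 388.5,  69.3]), 0.71)]
flux_jar_mid [(array([618.5, 183.7,  23.3]), 0.72)]
meter [(array([ 501.4, -426.3,    1.8]), 0.9)]
brush_grip [(array([306.4, 401.5,   7.3]), 0.73)]
screwdriver_grip [(array([390.6,  35.4,  19.7]), 0.5)]
top [ 287.52628726  -22.26366402 1263.54420402] [-0.69845067  0.70875339 -0.06723764  0.07289991] 428.9039348796427
winder [(array([554. ,   9. ,   1.4]), 0.68), (array([ 6.098e+02, -2.000e-01,  1.368e+02]), 0.46)]
hub [(array([559. ,   8.5, 107.8]), 0.58), (array([570.2, 383.5,  69.4]), 0.34)]
crank_grip [(array([506.1, -85.2, 174.7]), 0.65)]
pivot [(array([610.7,  -2.8, 137.7]), 0.6)]
tab [(array([563.7,   8.5, 174.2]), 0.54), (array([ 675.4, -131.6,   33.8]), 0.49)]
wheel [(array([558.4,  17. , 120.2]), 0.59), (array([614.3, 182.8,  43.6]), 0.32)]
pawl [(array([586.4,   5.5, 150.7]), 0.68)]
wire_spool_mid [(array([ 676.5, -132.1,   31.6]), 0.98)]
spare_bobbin_mid [(array([ 496.7, -154.2,   18.4]), 0.71)]
spray_mid [(array([571.7, 382.1,  69.8]), 0.64)]
flux_jar_mid [(array([618.6, 184.4,  22.2]), 0.77)]
meter [(array([ 501.9, -416.3,   -3.7]), 0.63)]
brush_grip [(array([306.9, 406.7,  13.3]), 0.56)]
screwdriver_grip [(array([388. ,  33.1,  14.2]), 0.88)]
```

View pics/scene0.png

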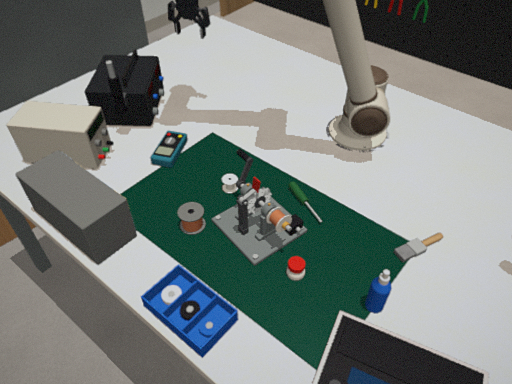

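View pics/top0.png

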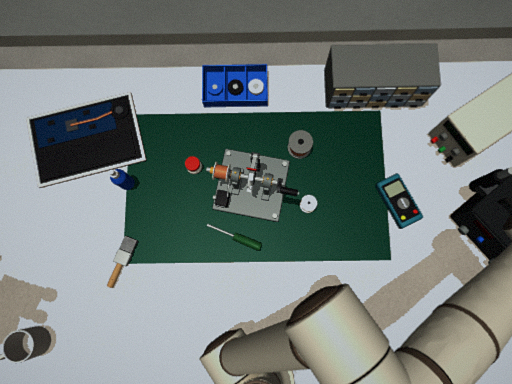

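```bash
cat >> h.py <<'E'
def W2w(P,x,y,a):
    P=np.atleast_2d(np.array(P,float));c,s=np.cos(a),np.sin(a)
    return np.c_[x+c*P[:,0]-s*P[:,1],y+s*P[:,0]+c*P[:,1],P[:,2]]
CORN=[(-95,-100,14),(95,-100,14),(95,100,14),(-95,100,14)]
def draw(p,x,y,a,n,box,k=6,wheel=-0.05,pawl=0):
    im=p['frame'];x0,y0,x1,y1=box
    z=cv2.resize(im[y0:y1,x0:x1],None,fx=k,fy=k,interpolation=cv2.INTER_CUBIC)
    def q(P):return [tuple(int(v) for v in ((u+.5-np.array([x0,y0]))*k)) for u in proj(p,W2w(P,x,y,a))]
    c=q(CORN)
    for i in range(4): cv2.line(z,c[i],c[(i+1)%4],(0,255,255),1)
    th=wheel-np.radians(20)
    cr=[(75*np.sin(th),yy,105+75*np.cos(th)) for yy in (-84,-130)]
    e=q(cr);cv2.line(z,e[0],e[1],(255,0,255),1)
    for P in [(5,0,177),(52,0,139),(0,0,105)]: cv2.circle(z,q([P])[0],4,(255,255,0),1)
    cv2.imwrite('pics/'+n+'.png',z)
E
python3 - <<'E'
from h import *
from scipy.optimize import least_squares
obs=[((0,0,0),(553,9.5)),((0,0,105),(559,8.5)),((52,0,139),(611,-2.2)),((5,0,177),(564,7.4))]
f=lambda v:np.concatenate([W2w([P],*v)[0,:2]-o for P,o in obs])
r=least_squares(f,[555,8,-.2]);print(r.x,r.fun)
# base outline via top/scene
for c,box in [('top',(195,135,325,235)),('scene',(200,160,320,270))]:
    p=get_image(c);draw(p,*r.x,c+'1',box)
    o=nets.outline_of(p,'winder')
    if o:
        m=o[0]['pixels'].astype(np.uint8);print(c,o[0]['confidence'],m.sum());cv2.imwrite('pics/m_'+c+'.png',m*255)
E
```

```text
[ 5.57786943e+02  8.64526693e+00 -2.01018938e-01] [ 4.78694317 -0.85473307 -1.21305683  0.14526693 -2.26014769  0.46253847
 -1.31373865  0.24692766]
top 0.8 4326
scene 0.71 4557
```

View pics/top1.png

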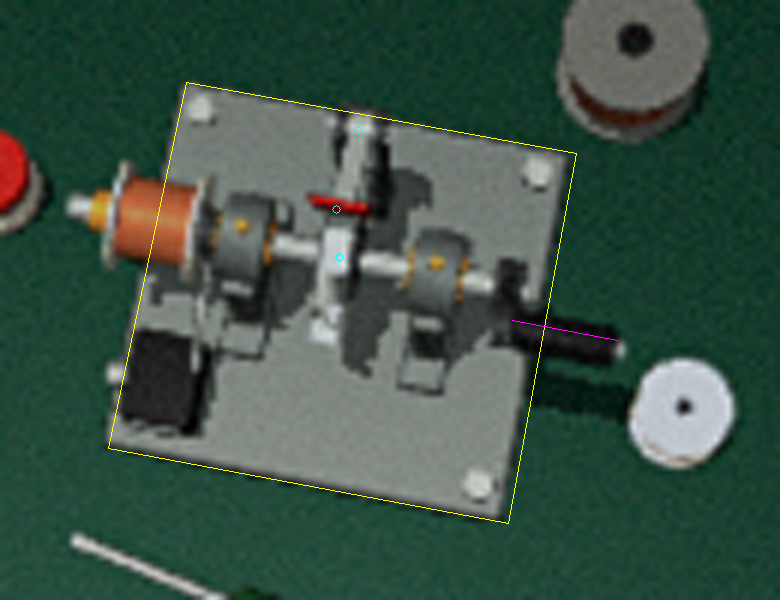

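View pics/scene1.png

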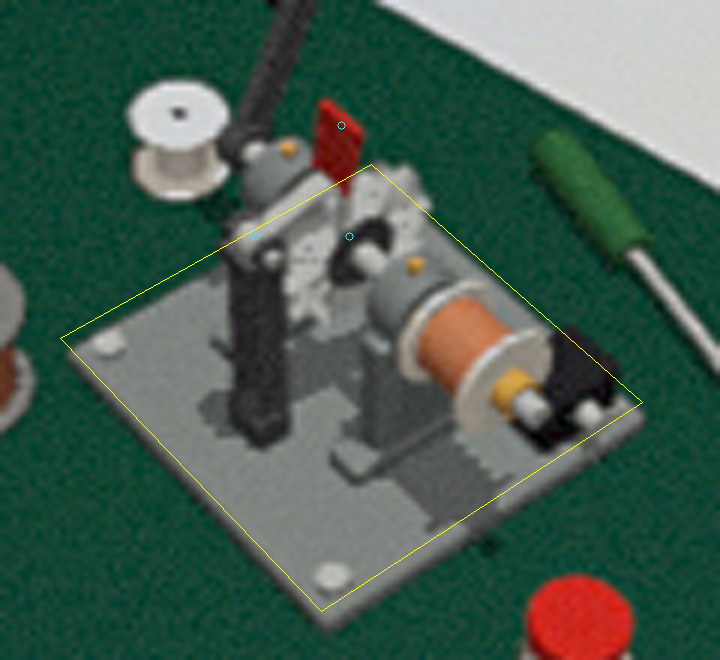

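```bash
cat >> h.py <<'E'
WP=(558.,8.6,-0.201)
def goal(wx,wy,tipz,turn=None,cmd=None,wp=WP):
    """print tool-frame shift (cm) and turn to put shut fingertips at winder coords (tool y along winder x)"""
    s=telemetry.read_state()
    p=np.array(s['position']);Rt=R.from_quat(s['ee_rot']);
    if cmd is not None:
        p=np.array(cmd[0]);Rt=R.from_quat(cmd[1])
    t=W2w([(wx,wy,tipz+arm.nose_length)],*wp)[0]
    a=wp[2]; y=np.array([np.cos(a),np.sin(a),0]);z=np.array([0,0,-1.]);x=np.cross(y,z)
    Rg=R.from_matrix(np.c_[x,y,z])
    print('shift cm',np.round(Rt.inv().apply(t-p)/10,2),'rot',np.round((Rt.inv()*Rg).as_rotvec(),3),'target',np.round(t,1))
def wpos(s=None,wp=WP):
    s=s or telemetry.read_state();p=np.array(s['position']);c,n=np.cos(wp[2]),np.sin(wp[2]);d=p-[wp[0],wp[1],0]
    f=np.array(s['contact_force'])
    r=lambda d:np.array([c*d[0]+n*d[1],-n*d[0]+c*d[1],d[2]])
    print('tip in winder',np.round(r(d)-[0,0,arm.nose_length],1),'F winder',np.round(r(f),1))
E
python3 - <<'E'
from h import *
print(arm.nose_length)
goal(-50,0,240)
E
```

```text
22.0
shift cm [47.48 48.67 -0.87] rot [0.    0.    0.537] target [509.   18.6 262. ]
```

Call:
{"op": "apply_moves", "data": {"steps": [{"hand": 0, "xyz": [3, 3, -2], "delta_rot": [0, 0, 0.05]}, {"hand": 0, "xyz": [6, 6, -2], "delta_rot": [0, 0, 0.1]}, {"hand": 0, "xyz": [9, 9, -2], "delta_rot": [0, 0, 0.15]}, {"hand": 0, "xyz": [12, 12, -2], "delta_rot": [0, 0, 0.2]}, {"hand": 0, "xyz": [15, 15, -2], "delta_rot": [0, 0, 0.25]}, {"hand": 0, "xyz": [18, 18, -2], "delta_rot": [0, 0, 0.3]}, {"hand": 0, "xyz": [21, 21, -2], "delta_rot": [0, 0, 0.35]}, {"hand": 0, "xyz": [24, 24, -2], "delta_rot": [0, 0, 0.4]}, {"hand": 0, "xyz": [27, 27, -2], "delta_rot": [0, 0, 0.45]}, {"hand": 0, "xyz": [30, 30, -2], "delta_rot": [0, 0, 0.5]}, {"hand": 0, "xyz": [32, 32, -2], "delta_rot": [0, 0, 0.537]}, {"hand": 0, "xyz": [32, 32, -2], "delta_rot": [0, 0, 0.537]}]}}

```text
clock: 2.7
position: [405.2, -177.9, 273.9]
ee_rot: [0.772, 0.635, 0.001, 0.001]
contact_force: [-1.1, -0.2, 0.0]
gripper_width: -0.1
```

```bash
python3 - <<'E'
from h import *
st();goal(-50,0,240)
E
```

```text
t 2.7 pos [ 405.2 -177.9  273.9] q [0.772 0.635 0.001 0.001] F [-1.1 -0.2  0. ] w -0.1 j [-0.04  0.05 -0.38 -0.   -1.14 -1.72]
shift cm [21.28  6.39  1.22] rot [ 0.002 -0.001  0.006] target [509.   18.6 262. ]
```

Call:
{"op": "apply_moves", "data": {"steps": [{"hand": 0, "xyz": [3, 1, 0], "delta_rot": [0, 0, 0]}, {"hand": 0, "xyz": [6, 2, 0], "delta_rot": [0, 0, 0]}, {"hand": 0, "xyz": [9, 3, 0], "delta_rot": [0, 0, 0]}, {"hand": 0, "xyz": [12, 4, 0], "delta_rot": [0, 0, 0]}, {"hand": 0, "xyz": [15, 5, 0], "delta_rot": [0, 0, 0]}, {"hand": 0, "xyz": [18, 6, 0.5], "delta_rot": [0, 0, 0]}, {"hand": 0, "xyz": [20, 6.4, 1], "delta_rot": [0, 0, 0]}, {"hand": 0, "xyz": [21.3, 6.4, 1.2], "delta_rot": [0.002, -0.001, 0.006]}, {"hand": 0, "xyz": [21.3, 6.4, 1.2], "delta_rot": [0.002, -0.001, 0.006]}, {"hand": 0, "xyz": [21.3, 6.4, 1.2], "delta_rot": [0.002, -0.001, 0.006]}]}}

```text
clock: 3.53
position: [507.9, 13.6, 261.1]
ee_rot: [0.776, 0.631, -0.001, -0.001]
contact_force: [-0.1, 0.4, 0.4]
gripper_width: 0.3
```

```bash
python3 - <<'E'
from h import *
st();wpos()
p=get_image('wrist');draw(p,*WP,'w1',(0,0,512,384),1.5,wheel=-.1);print(p['origin'])
p=get_image('scene');draw(p,*WP,'s2',(200,110,320,240),5)
goal(-22,0,170)
E
```

```text
t 3.53 pos [507.9  13.6 261.1] q [ 0.776  0.631 -0.001 -0.001] F [-0.1  0.4  0.4] w 0.3 j [ 0.35  0.18 -0.26 -0.   -1.13 -2.12]
tip in winder [-50.1  -5.1 239.1] F winder [-0.2  0.4  0.4]
[443.04768277  27.8737926  382.01255754]
shift cm [0.62 2.82 6.95] rot [-0.002  0.001 -0.006] target [536.4  13.  192. ]
```

View pics/w1.png

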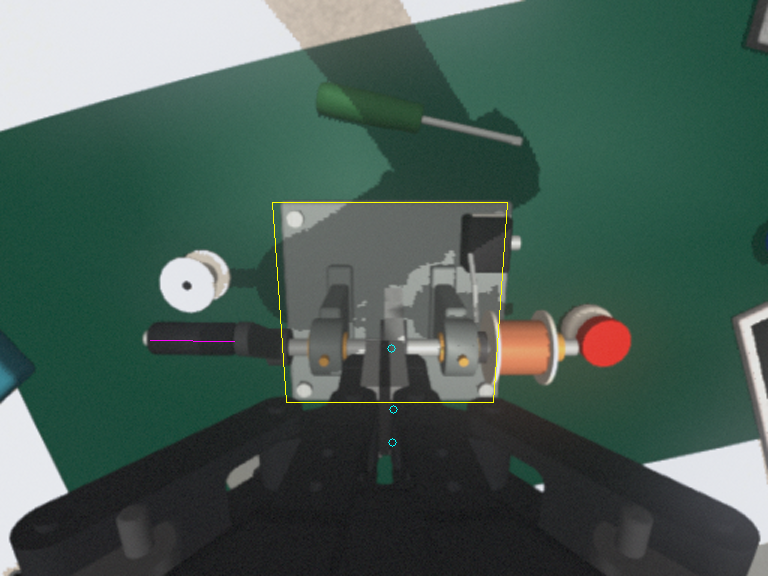

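View pics/s2.png

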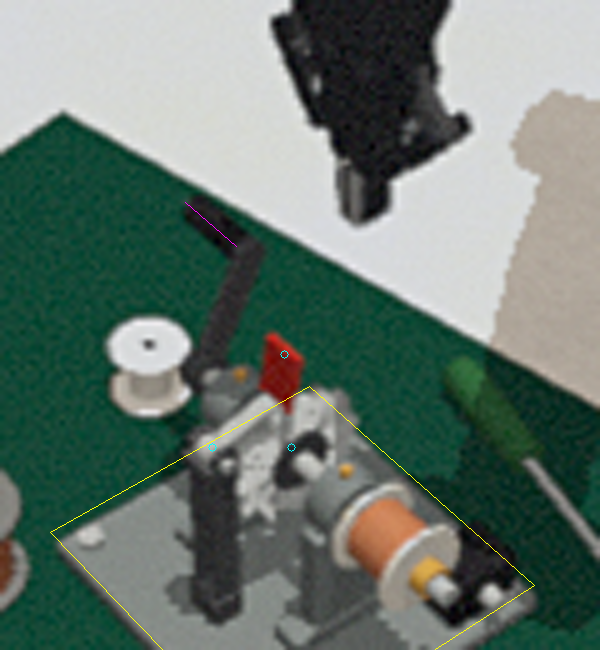

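Call:
{"op": "apply_moves", "data": {"steps": [{"hand": 0, "xyz": [0.4, 0.5, 1.5], "delta_rot": [0, 0, 0]}, {"hand": 0, "xyz": [0.4, 1.5, 3.5], "delta_rot": [0, 0, 0]}, {"hand": 0, "xyz": [0.4, 2.2, 5.5], "delta_rot": [0, 0, 0]}, {"hand": 0, "xyz": [0.4, 2.8, 7], "delta_rot": [0, 0, 0]}, {"hand": 0, "xyz": [0.4, 2.8, 7], "delta_rot": [0, 0, 0]}, {"hand": 0, "xyz": [0.4, 2.8, 7], "delta_rot": [0, 0, 0]}, {"hand": 0, "xyz": [0.4, 2.8, 7], "delta_rot": [0, 0, 0]}]}}

```text
clock: 4.22
position: [536.3, 11.0, 192.5]
ee_rot: [0.777, 0.63, -0.0, 0.0]
contact_force: [-0.5, 1.0, -0.4]
gripper_width: 0.1
```

```bash
python3 - <<'E'
from h import *
st();wpos()
p=get_image('scene');draw(p,*WP,'s3',(200,110,320,240),5)
p=get_image('top');draw(p,*WP,'t3',(195,135,325,235),6,wheel=-.1)
E
```

```text
t 4.22 pos [536.3  11.  192.5] q [ 0.777  0.63  -0.     0.   ] F [-0.5  1.  -0.4] w 0.1 j [ 0.32  0.29 -0.3   0.   -0.98 -2.1 ]
tip in winder [-21.7  -2.  170.5] F winder [-0.7  0.9 -0.4]
```

View pics/s3.png

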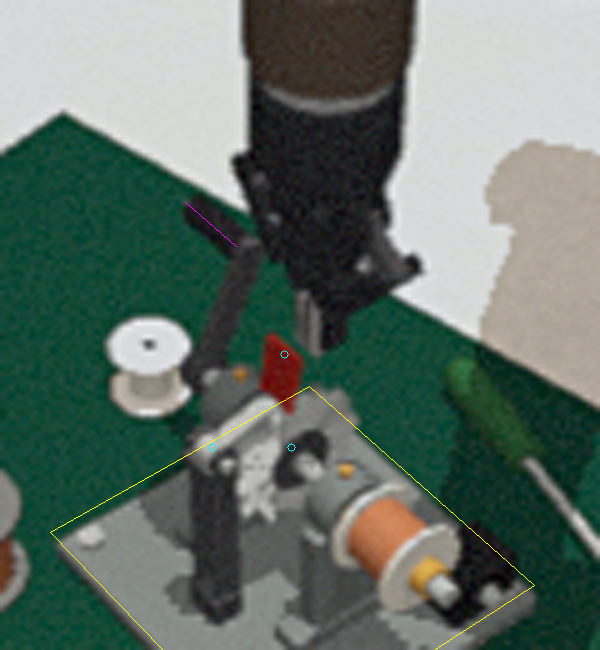

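View pics/t3.png

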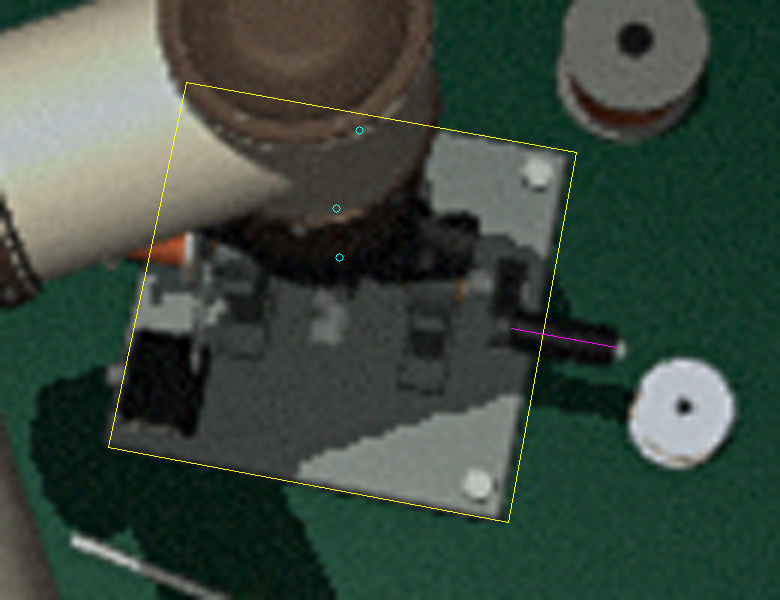

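Call:
{"op": "apply_moves", "data": {"steps": [{"hand": 0, "xyz": [0.1, 0.6, 0], "delta_rot": [0, 0, 0]}, {"hand": 0, "xyz": [0.2, 1.2, 0], "delta_rot": [0, 0, 0]}, {"hand": 0, "xyz": [0.2, 1.8, -0.2], "delta_rot": [0, 0, 0]}, {"hand": 0, "xyz": [0.2, 2.4, -0.5], "delta_rot": [0, 0, 0]}, {"hand": 0, "xyz": [0.2, 3.0, -0.8], "delta_rot": [0, 0, 0]}, {"hand": 0, "xyz": [0.2, 3.4, -1.0], "delta_rot": [0, 0, 0]}]}}

```text
clock: 4.82
position: [570.6, 6.3, 201.9]
ee_rot: [0.776, 0.63, -0.001, -0.0]
contact_force: [-1.5, 0.9, 2.4]
gripper_width: -0.3
```

```bash
python3 - <<'E'
from h import *
st();wpos()
p=get_image('scene');draw(p,*WP,'s4',(200,110,320,240),5)
E
```

```text
t 4.82 pos [570.6   6.3 201.9] q [ 0.776  0.63  -0.001 -0.   ] F [-1.5  0.9  2.4] w -0.3 j [ 0.3   0.34 -0.2   0.   -1.03 -2.07]
tip in winder [ 12.8   0.3 179.9] F winder [-1.6  0.6  2.4]
```

View pics/s4.png

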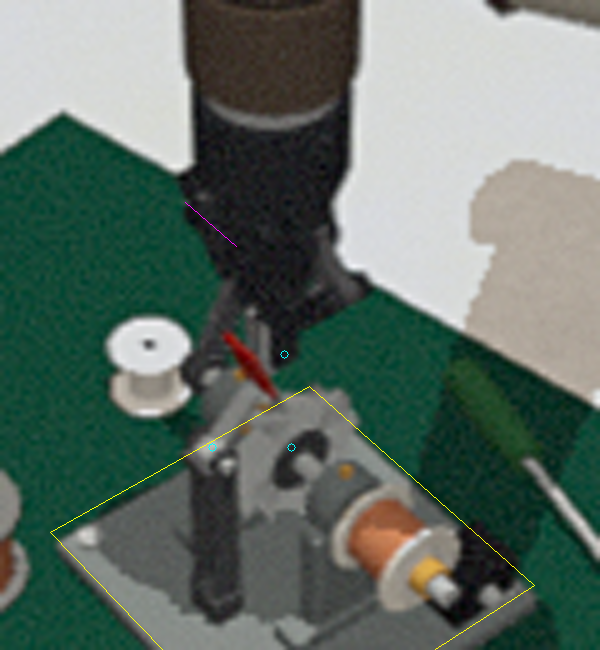

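Call:
{"op": "apply_moves", "data": {"steps": [{"hand": 0, "xyz": [0, 0.6, -0.3], "delta_rot": [0, 0, 0]}, {"hand": 0, "xyz": [0, 1.2, -0.6], "delta_rot": [0, 0, 0]}, {"hand": 0, "xyz": [0, 1.8, -0.9], "delta_rot": [0, 0, 0]}, {"hand": 0, "xyz": [0, 2.4, -1.1], "delta_rot": [0, 0, 0]}, {"hand": 0, "xyz": [0, 3.0, -1.2], "delta_rot": [0, 0, 0]}, {"hand": 0, "xyz": [0, 3.5, -1.2], "delta_rot": [0, 0, 0]}, {"hand": 0, "xyz": [0, 4.0, -1.2], "delta_rot": [0, 0, 0]}, {"hand": 0, "xyz": [0, 4.5, -1.2], "delta_rot": [0, 0, 0]}, {"hand": 0, "xyz": [0, 4.8, -1.2], "delta_rot": [0, 0, 0]}, {"hand": 0, "xyz": [0, 4.8, -1.2], "delta_rot": [0, 0, 0]}]}}

```text
clock: 5.7
position: [617.3, -3.5, 212.7]
ee_rot: [0.777, 0.63, -0.001, -0.0]
contact_force: [-0.0, -0.2, -0.2]
gripper_width: -0.2
```

```bash
python3 - <<'E'
from h import *
st();wpos()
p=get_image('scene');draw(p,*WP,'s5',(200,110,320,240),5)
E
```

```text
t 5.7 pos [617.3  -3.5 212.7] q [ 0.777  0.63  -0.001 -0.   ] F [-0.  -0.2 -0.2] w -0.2 j [ 0.26  0.4  -0.07  0.   -1.1  -2.03]
tip in winder [ 60.5  -0.  190.7] F winder [ 0.  -0.2 -0.2]
```

View pics/s5.png

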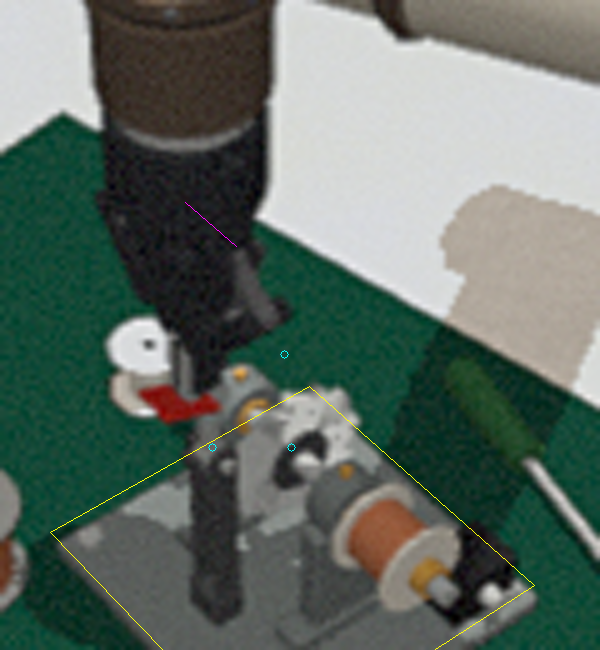

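```bash
python3 - <<'E'
from h import *
goal(60,0,225);goal(-65,-107,225)
E
```

```text
shift cm [-0.   -0.02 -3.43] rot [-0.002  0.001 -0.006] target [616.8  -3.4 247. ]
shift cm [-10.78 -12.45  -3.38] rot [-0.002  0.001 -0.006] target [472.9 -83.3 247. ]
```

Call:
{"op": "apply_moves", "data": {"steps": [{"hand": 0, "xyz": [0, 0, -1.8], "delta_rot": [0, 0, 0]}, {"hand": 0, "xyz": [0, 0, -3.4], "delta_rot": [0, 0, 0]}, {"hand": 0, "xyz": [-1, -1.2, -3.6], "delta_rot": [0, 0, 0]}, {"hand": 0, "xyz": [-3, -3.5, -3.6], "delta_rot": [0, 0, 0]}, {"hand": 0, "xyz": [-5, -5.8, -3.6], "delta_rot": [0, 0, 0]}, {"hand": 0, "xyz": [-7, -8.1, -3.6], "delta_rot": [0, 0, 0]}, {"hand": 0, "xyz": [-9, -10.4, -3.5], "delta_rot": [0, 0, 0]}, {"hand": 0, "xyz": [-10.8, -12.4, -3.4], "delta_rot": [0, 0, -0.006]}, {"hand": 0, "xyz": [-10.8, -12.4, -3.4], "delta_rot": [0, 0, -0.006]}, {"hand": 0, "xyz": [-10.8, -12.4, -3.4], "delta_rot": [0, 0, -0.006]}]}}

```text
clock: 6.58
position: [472.3, -84.0, 248.1]
ee_rot: [0.775, 0.632, -0.0, -0.0]
contact_force: [0.0, 0.5, -0.8]
gripper_width: -0.0
```

```bash
python3 - <<'E'
from h import *
st();wpos();goal(-65,-107,162)
p=get_image('scene');draw(p,*WP,'s6',(200,110,320,240),5)
p=get_image('top');draw(p,*WP,'t6',(195,135,325,235),6,wheel=-.12)
E
```

```text
t 6.58 pos [472.3 -84.  248.1] q [ 0.775  0.632 -0.    -0.   ] F [ 0.   0.5 -0.8] w -0.0 j [ 0.16  0.14 -0.34  0.   -1.09 -1.94]
tip in winder [ -65.5 -107.9  226.1] F winder [-0.1  0.5 -0.8]
shift cm [0.09 0.06 6.41] rot [-0.001  0.001 -0.001] target [472.9 -83.3 184. ]
```

View pics/s6.png

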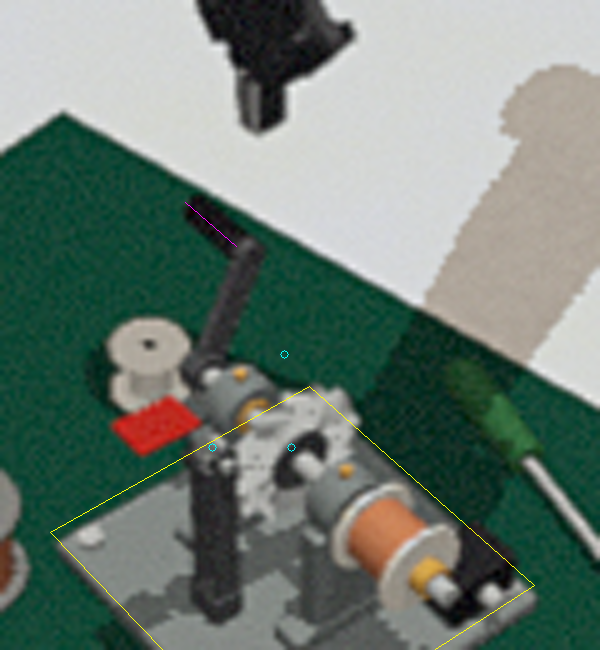

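View pics/t6.png

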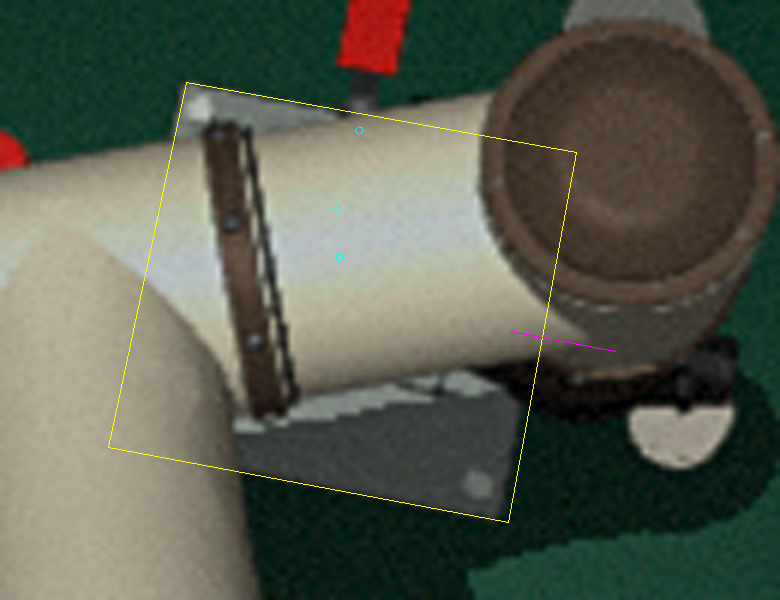

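Call:
{"op": "apply_moves", "data": {"steps": [{"hand": 0, "xyz": [0, 0, 2], "delta_rot": [0, 0, 0]}, {"hand": 0, "xyz": [0, 0, 4], "delta_rot": [0, 0, 0]}, {"hand": 0, "xyz": [0, 0, 5.5], "delta_rot": [0, 0, 0]}, {"hand": 0, "xyz": [0, 0, 6.4], "delta_rot": [0, 0, 0]}, {"hand": 0, "xyz": [0, 0, 6.4], "delta_rot": [0, 0, 0]}, {"hand": 0, "xyz": [0.1, 0.7, 6.4], "delta_rot": [0, 0, 0]}, {"hand": 0, "xyz": [0.1, 0.8, 6.4], "delta_rot": [0, 0, 0]}]}}

```text
clock: 7.27
position: [483.4, -84.0, 184.4]
ee_rot: [0.774, 0.633, -0.0, 0.001]
contact_force: [1.2, -0.2, 0.6]
gripper_width: -0.1
```

```bash
python3 - <<'E'
from h import *
st();wpos()
p=get_image('scene');draw(p,*WP,'s7',(210,110,310,220),6)
E
```

```text
t 7.27 pos [483.4 -84.  184.4] q [ 0.774  0.633 -0.     0.001] F [ 1.2 -0.2  0.6] w -0.1 j [ 0.16  0.22 -0.42  0.   -0.93 -1.93]
tip in winder [ -54.6 -105.6  162.4] F winder [1.2 0.1 0.6]
```

View pics/s7.png

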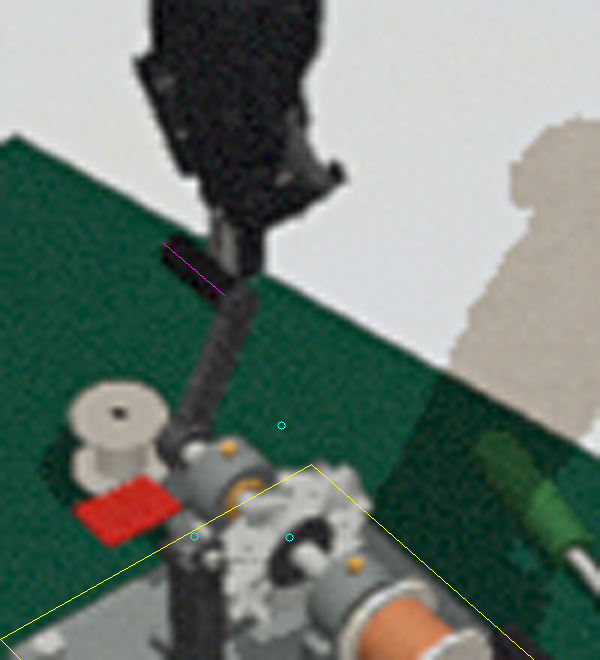

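Call:
{"op": "apply_moves", "data": {"steps": [{"hand": 0, "xyz": [0, 0.1, 0], "delta_rot": [0, 0, 0]}, {"hand": 0, "xyz": [0, 0.1, 0], "delta_rot": [0, 0, 0]}]}}

```text
clock: 7.48
position: [482.7, -84.4, 184.1]
ee_rot: [0.775, 0.633, -0.0, -0.0]
contact_force: [0.1, -0.2, 0.6]
gripper_width: 0.3
```

Call:
{"op": "apply_moves", "data": {"steps": [{"hand": 0, "xyz": [0, 0.1, 0], "delta_rot": [0, 0, 0]}, {"hand": 0, "xyz": [0, 0.1, 0], "delta_rot": [0, 0, 0]}]}}

```text
clock: 7.65
position: [483.3, -84.6, 183.8]
ee_rot: [0.775, 0.632, -0.001, -0.0]
contact_force: [-0.9, 0.4, 0.1]
gripper_width: -0.3
```

Call:
{"op": "apply_moves", "data": {"steps": [{"hand": 0, "xyz": [0, 0.1, 0], "delta_rot": [0, 0, 0]}, {"hand": 0, "xyz": [0, 0.1, 0], "delta_rot": [0, 0, 0]}]}}

```text
clock: 7.82
position: [483.8, -84.8, 183.5]
ee_rot: [0.775, 0.632, -0.001, -0.001]
contact_force: [-1.3, 0.7, 0.4]
gripper_width: 0.0
```

Call:
{"op": "apply_moves", "data": {"steps": [{"hand": 0, "xyz": [0, 0.1, 0], "delta_rot": [0, 0, 0]}, {"hand": 0, "xyz": [0, 0.1, 0], "delta_rot": [0, 0, 0]}]}}

```text
clock: 7.98
position: [484.0, -84.9, 183.4]
ee_rot: [0.775, 0.632, -0.002, -0.001]
contact_force: [-4.6, 2.4, 3.7]
gripper_width: -0.0
```

Call:
{"op": "apply_moves", "data": {"steps": [{"hand": 0, "xyz": [0, 0.1, 0], "delta_rot": [0, 0, 0]}, {"hand": 0, "xyz": [0, 0.1, 0], "delta_rot": [0, 0, 0]}]}}

```text
clock: 8.15
position: [484.1, -85.1, 183.3]
ee_rot: [0.775, 0.632, -0.003, -0.002]
contact_force: [-6.4, 3.4, 6.0]
gripper_width: 0.1
```

```bash
python3 - <<'E'
from h import *
st();wpos()
E
```

```text
t 8.15 pos [484.1 -85.1 183.3] q [ 0.775  0.632 -0.003 -0.002] F [-6.4  3.4  6. ] w 0.1 j [ 0.16  0.23 -0.41 -0.   -0.94 -1.93]
tip in winder [ -53.7 -106.5  161.3] F winder [-6.9  2.1  6. ]
```

Call:
{"op": "apply_moves", "data": {"steps": [{"hand": 0, "xyz": [0, 0.4, -0.2], "delta_rot": [0, 0, 0]}, {"hand": 0, "xyz": [0, 0.8, -0.4], "delta_rot": [0, 0, 0]}, {"hand": 0, "xyz": [0, 1.2, -0.55], "delta_rot": [0, 0, 0]}, {"hand": 0, "xyz": [0, 1.6, -0.65], "delta_rot": [0, 0, 0]}, {"hand": 0, "xyz": [0, 2.0, -0.75], "delta_rot": [0, 0, 0]}, {"hand": 0, "xyz": [0, 2.4, -0.8], "delta_rot": [0, 0, 0]}, {"hand": 0, "xyz": [0, 2.8, -0.85], "delta_rot": [0, 0, 0]}, {"hand": 0, "xyz": [0, 3.2, -0.85], "delta_rot": [0, 0, 0]}, {"hand": 0, "xyz": [0, 3.2, -0.85], "delta_rot": [0, 0, 0]}]}}

```text
clock: 8.9
position: [518.2, -91.8, 191.8]
ee_rot: [0.775, 0.632, -0.001, -0.0]
contact_force: [-0.5, -0.9, 0.7]
gripper_width: -0.3
```

```bash
python3 - <<'E'
from h import *
st();wpos()
E
```

```text
t 8.9 pos [518.2 -91.8 191.8] q [ 0.775  0.632 -0.001 -0.   ] F [-0.5 -0.9  0.7] w -0.3 j [ 0.13  0.27 -0.32  0.   -0.98 -1.91]
tip in winder [ -18.9 -106.3  169.8] F winder [-0.3 -1.   0.7]
```

```bash
python3 - <<'E'
from h import *
p=get_image('scene');draw(p,*WP,'s8',(210,110,310,220),6,wheel=.364)
E
```

```text
(no output)
```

View pics/s8.png

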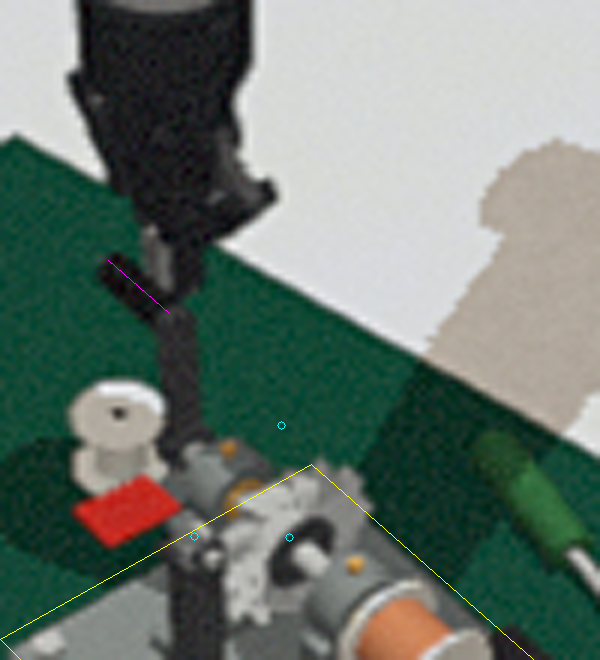

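Call:
{"op": "apply_moves", "data": {"steps": [{"hand": 0, "xyz": [0, 0.2, 0], "delta_rot": [0, 0, 0]}, {"hand": 0, "xyz": [0, 0.4, 0], "delta_rot": [0, 0, 0]}, {"hand": 0, "xyz": [0, 0.5, 0], "delta_rot": [0, 0, 0]}, {"hand": 0, "xyz": [0, 0.6, 0], "delta_rot": [0, 0, 0]}, {"hand": 0, "xyz": [0, 0.65, 0], "delta_rot": [0, 0, 0]}, {"hand": 0, "xyz": [0, 0.65, 0], "delta_rot": [0, 0, 0]}]}}

```text
clock: 9.45
position: [523.9, -92.9, 191.8]
ee_rot: [0.775, 0.633, -0.001, -0.0]
contact_force: [-2.7, 0.6, 2.5]
gripper_width: -0.1
```

```bash
python3 - <<'E'
from h import *
st();wpos()
E
```

```text
t 9.45 pos [523.9 -92.9 191.8] q [ 0.775  0.633 -0.001 -0.   ] F [-2.7  0.6  2.5] w -0.1 j [ 0.13  0.28 -0.31  0.   -0.98 -1.9 ]
tip in winder [ -13.2 -106.2  169.8] F winder [-2.8  0.1  2.5]
```

Call:
{"op": "apply_moves", "data": {"steps": [{"hand": 0, "xyz": [0, 0.1, 0], "delta_rot": [0, 0, 0]}, {"hand": 0, "xyz": [0, 0.15, 0], "delta_rot": [0, 0, 0]}, {"hand": 0, "xyz": [0, 0.15, 0], "delta_rot": [0, 0, 0]}]}}

```text
clock: 9.7
position: [525.3, -93.2, 191.8]
ee_rot: [0.775, 0.633, -0.001, -0.0]
contact_force: [-2.6, 0.7, 2.5]
gripper_width: 0.1
```

```bash
python3 - <<'E'
from h import *
st();wpos()
E
```

```text
t 9.7 pos [525.3 -93.2 191.8] q [ 0.775  0.633 -0.001 -0.   ] F [-2.6  0.7  2.5] w 0.1 j [ 0.13  0.29 -0.31  0.   -0.98 -1.9 ]
tip in winder [ -11.7 -106.2  169.8] F winder [-2.7  0.1  2.5]
```

Call:
{"op": "apply_moves", "data": {"steps": [{"hand": 0, "xyz": [0, -0.8, 0], "delta_rot": [0, 0, 0]}, {"hand": 0, "xyz": [0, -2, 0], "delta_rot": [0, 0, 0]}, {"hand": 0, "xyz": [0, -4, -1], "delta_rot": [0, 0, 0]}, {"hand": 0, "xyz": [0, -6, -3.5], "delta_rot": [0, 0, 0]}, {"hand": 0, "xyz": [0, -8, -6.5], "delta_rot": [0, 0, 0]}, {"hand": 0, "xyz": [-3, -10, -8], "delta_rot": [0, 0, 0]}, {"hand": 0, "xyz": [-6, -12, -8], "delta_rot": [0, 0, 0]}, {"hand": 0, "xyz": [-9, -13, -8], "delta_rot": [0, 0, 0]}, {"hand": 0, "xyz": [-12, -13, -8], "delta_rot": [0, 0, 0]}, {"hand": 0, "xyz": [-12, -13, -8], "delta_rot": [0, 0, 0]}, {"hand": 0, "xyz": [-12, -13, -8], "delta_rot": [0, 0, 0]}]}}

```text
clock: 10.62
position: [373.8, -185.7, 272.4]
ee_rot: [0.776, 0.631, -0.0, 0.0]
contact_force: [0.1, 0.0, 0.3]
gripper_width: -0.2
```

```bash
python3 - <<'E'
from h import *
st();wpos()
p=get_image('scene');draw(p,*WP,'s9',(210,110,310,220),6,wheel=.46)
p=get_image('top');draw(p,*WP,'t9',(195,135,325,235),6,wheel=.46);print(nets.pinpoint(p,'crank_grip')[:1])
p=get_image('wrist');draw(p,*WP,'w9',(0,0,512,384),1.5,wheel=.46)
E
```

```text
t 10.62 pos [ 373.8 -185.7  272.4] q [ 0.776  0.631 -0.     0.   ] F [0.1 0.  0.3] w -0.2 j [-0.07  0.   -0.43  0.   -1.14 -1.71]
tip in winder [-141.7 -227.2  250.4] F winder [0.1 0.  0.3]
[{'xyz': [613.1, -1.5, 137.5], 'confidence': 0.65}]
```

View pics/s9.png

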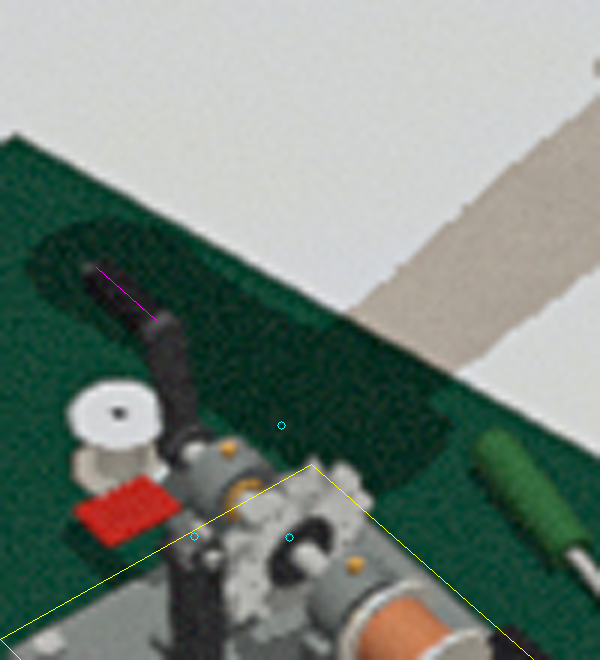

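View pics/t9.png

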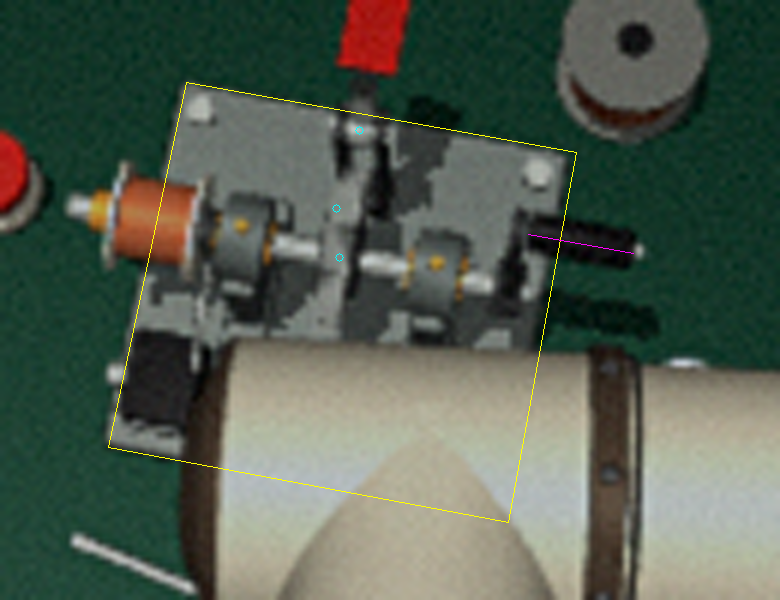

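View pics/w9.png

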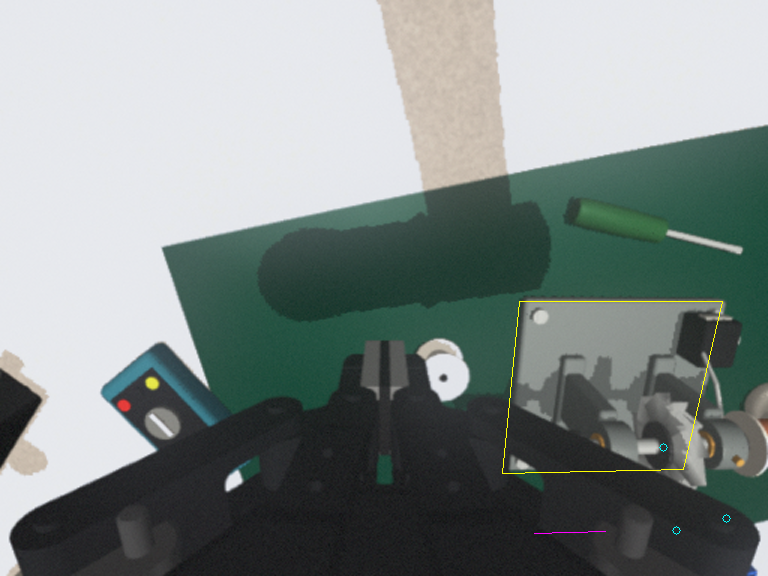

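```bash
cat > fit.py <<'E'
from h import *
def fitw(p,frame,thr=0.5):
    g=cv2.cvtColor(frame,cv2.COLOR_BGR2GRAY).astype(np.float32);g=cv2.GaussianBlur(g,(0,0),.6)
    def line(w,yy):
        th=w-np.radians(20);return W2w([(75*np.sin(th),y,105+75*np.cos(th)) for y in yy],*WP)
    yy=np.linspace(-122,-92,13)
    best=[]
    for w in np.arange(-.4,.8,.005):
        P=line(w,yy);u=proj(p,P).astype(np.float32)
        v=cv2.remap(g,u[:,0].reshape(1,-1),u[:,1].reshape(1,-1),cv2.INTER_LINEAR).mean()
        best.append((w,v))
    return np.array(best)
E
python3 - <<'E'
from fit import *
p=get_image('top');ps=get_image('scene')
for nm,pp,fr in [('top0',p,cv2.imread('pics/top0.png')),('topnow',p,p['frame']),('sc0',ps,cv2.imread('pics/scene0.png')),('scnow',ps,ps['frame'])]:
    b=fitw(pp,fr)
    print(nm,' '.join(f'{w:.2f}:{v:.0f}' for w,v in b[::4]))
E
```

```text
top0 -0.40:29 -0.38:29 -0.36:32 -0.34:35 -0.32:41 -0.30:45 -0.28:45 -0.26:42 -0.24:33 -0.22:22 -0.20:15 -0.18:13 -0.16:17 -0.14:24 -0.12:30 -0.10:33 -0.08:31 -0.06:25 -0.04:19 -0.02:17 0.00:20 0.02:30 0.04:40 0.06:46 0.08:50 0.10:52 0.12:53 0.14:54 0.16:53 0.18:53 0.20:53 0.22:54 0.24:54 0.26:54 0.28:53 0.30:53 0.32:53 0.34:53 0.36:53 0.38:52 0.40:52 0.42:51 0.44:51 0.46:51 0.48:51 0.50:51 0.52:52 0.54:52 0.56:52 0.58:52 0.60:52 0.62:52 0.64:52 0.66:51 0.68:51 0.70:50 0.72:49 0.74:49 0.76:50 0.78:50 0.80:50
topnow -0.40:138 -0.38:134 -0.36:130 -0.34:125 -0.32:120 -0.30:115 -0.28:109 -0.26:101 -0.24:92 -0.22:80 -0.20:68 -0.18:55 -0.16:46 -0.14:40 -0.12:39 -0.10:39 -0.08:39 -0.06:38 -0.04:35 -0.02:30 0.00:26 0.02:24 0.04:23 0.06:23 0.08:23 0.10:24 0.12:25 0.14:30 0.16:36 0.18:44 0.20:48 0.22:50 0.24:51 0.26:51 0.28:50 0.30:48 0.32:44 0.34:34 0.36:22 0.38:15 0.40:12 0.42:14 0.44:18 0.46:23 0.48:26 0.50:26 0.52:22 0.54:17 0.56:16 0.58:19 0.60:27 0.62:37 0.64:43 0.66:46 0.68:47 0.70:46 0.72:45 0.74:45 0.76:46 0.78:46 0.80:46
sc0 -0.40:46 -0.38:45 -0.36:44 -0.34:43 -0.32:42 -0.30:41 -0.28:
[... 261 characters left out ...]
50 0.36:50 0.38:49 0.40:48 0.42:48 0.44:48 0.46:49 0.48:49 0.50:49 0.52:49 0.54:49 0.56:49 0.58:50 0.60:50 0.62:50 0.64:49 0.66:49 0.68:50 0.70:50 0.72:50 0.74:50 0.76:50 0.78:50 0.80:50
scnow -0.40:48 -0.38:48 -0.36:48 -0.34:47 -0.32:46 -0.30:46 -0.28:45 -0.26:43 -0.24:42 -0.22:41 -0.20:40 -0.18:39 -0.16:37 -0.14:36 -0.12:35 -0.10:35 -0.08:34 -0.06:34 -0.04:34 -0.02:33 0.00:33 0.02:32 0.04:32 0.06:32 0.08:32 0.10:32 0.12:32 0.14:32 0.16:32 0.18:32 0.20:33 0.22:33 0.24:32 0.26:32 0.28:32 0.30:31 0.32:31 0.34:30 0.36:30 0.38:31 0.40:32 0.42:33 0.44:34 0.46:34 0.48:34 0.50:32 0.52:30 0.54:27 0.56:23 0.58:21 0.60:21 0.62:24 0.64:28 0.66:31 0.68:32 0.70:33 0.72:34 0.74:36 0.76:39 0.78:42 0.80:45
```

```bash
python3 - <<'E'
from h import *
goal(145,0,240)
E
```

```text
shift cm [22.5  28.67  0.94] rot [-0.002  0.001  0.001] target [700.1 -20.3 262. ]
```

Call:
{"op": "apply_moves", "data": {"steps": [{"hand": 0, "xyz": [2.3, 2.9, 0], "delta_rot": [0, 0, 0]}, {"hand": 0, "xyz": [4.5, 5.7, 0], "delta_rot": [0, 0, 0]}, {"hand": 0, "xyz": [6.8, 8.6, 0], "delta_rot": [0, 0, 0]}, {"hand": 0, "xyz": [9, 11.5, 0], "delta_rot": [0, 0, 0]}, {"hand": 0, "xyz": [11.3, 14.3, 0], "delta_rot": [0, 0, 0]}, {"hand": 0, "xyz": [13.5, 17.2, 0], "delta_rot": [0, 0, 0]}, {"hand": 0, "xyz": [15.8, 20, 0], "delta_rot": [0, 0, 0]}, {"hand": 0, "xyz": [18, 23, 0], "delta_rot": [0, 0, 0]}, {"hand": 0, "xyz": [20.3, 26, 0.5], "delta_rot": [0, 0, 0]}, {"hand": 0, "xyz": [22.5, 28.6, 0.9], "delta_rot": [0, 0, 0]}, {"hand": 0, "xyz": [22.5, 28.6, 0.9], "delta_rot": [0, 0, 0]}, {"hand": 0, "xyz": [22.5, 28.6, 0.9], "delta_rot": [0, 0, 0]}]}}

```text
clock: 11.92
position: [700.0, -19.3, 259.4]
ee_rot: [0.774, 0.633, -0.003, -0.001]
contact_force: [-0.4, 0.2, -0.9]
gripper_width: -0.1
```

```bash
python3 - <<'E'
from h import *
st();wpos();goal(140,0,170)
E
```

```text
t 11.92 pos [700.  -19.3 259.4] q [ 0.774  0.633 -0.003 -0.001] F [-0.4  0.2 -0.9] w -0.1 j [ 0.2   0.52  0.23 -0.   -1.3  -1.97]
tip in winder [144.8   1.  237.4] F winder [-0.5  0.2 -0.9]
shift cm [-0.08 -0.44  6.74] rot [-0.006  0.002  0.002] target [695.2 -19.4 192. ]
```

Call:
{"op": "apply_moves", "data": {"steps": [{"hand": 0, "xyz": [0, 0, 1.5], "delta_rot": [0, 0, 0]}, {"hand": 0, "xyz": [0, -0.1, 3.5], "delta_rot": [0, 0, 0]}, {"hand": 0, "xyz": [0, -0.2, 5.5], "delta_rot": [0, 0, 0]}, {"hand": 0, "xyz": [-0.1, -0.4, 6.7], "delta_rot": [0, 0, 0]}, {"hand": 0, "xyz": [-0.1, -0.4, 6.7], "delta_rot": [0, 0, 0]}, {"hand": 0, "xyz": [-0.1, -0.9, 6.7], "delta_rot": [0, 0, 0]}, {"hand": 0, "xyz": [-0.1, -1.3, 6.7], "delta_rot": [0, 0, 0]}, {"hand": 0, "xyz": [-0.1, -1.3, 6.7], "delta_rot": [0, 0, 0]}]}}

```text
clock: 12.58
position: [685.9, -19.7, 197.6]
ee_rot: [0.774, 0.633, 0.0, 0.0]
contact_force: [0.2, 0.5, 0.4]
gripper_width: -0.0
```

```bash
python3 - <<'E'
from h import *
st();wpos()
p=get_image('scene');draw(p,*WP,'s10',(200,110,320,230),5,wheel=.46)
E
```

```text
t 12.58 pos [685.9 -19.7 197.6] q [0.774 0.633 0.    0.   ] F [0.2 0.5 0.4] w -0.0 j [ 0.21  0.53  0.1   0.   -1.14 -1.98]
tip in winder [130.9  -2.2 175.6] F winder [0.1 0.6 0.4]
```

View pics/s10.png

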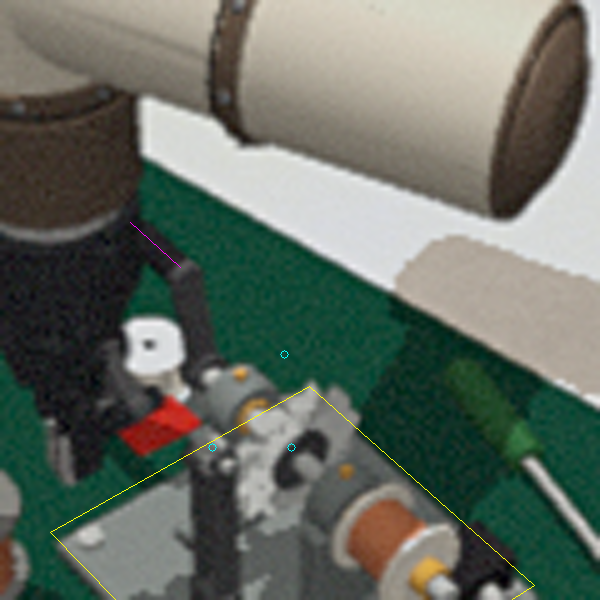

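Call:
{"op": "apply_moves", "data": {"steps": [{"hand": 0, "xyz": [0.1, -0.2, 0.7], "delta_rot": [0, 0, 0]}, {"hand": 0, "xyz": [0.1, -0.6, 0.7], "delta_rot": [0, 0, 0]}, {"hand": 0, "xyz": [0.1, -1.2, 0.7], "delta_rot": [0, 0, 0]}, {"hand": 0, "xyz": [0.1, -1.7, 0.7], "delta_rot": [0, 0, 0]}, {"hand": 0, "xyz": [0.1, -2.2, 0.7], "delta_rot": [0, 0, 0]}, {"hand": 0, "xyz": [0.1, -2.7, 0.7], "delta_rot": [0, 0, 0]}, {"hand": 0, "xyz": [0.1, -3.2, 0.6], "delta_rot": [0, 0, 0]}]}}

```text
clock: 13.22
position: [654.5, -12.3, 189.7]
ee_rot: [0.775, 0.633, -0.001, -0.0]
contact_force: [1.1, 0.5, 1.2]
gripper_width: -0.0
```

```bash
python3 - <<'E'
from h import *
st();wpos()
p=get_image('scene');draw(p,*WP,'s11',(200,110,320,230),5,wheel=.46)
E
```

```text
t 13.22 pos [654.5 -12.3 189.7] q [ 0.775  0.633 -0.001 -0.   ] F [1.1 0.5 1.2] w -0.0 j [ 0.23  0.48 -0.    0.   -1.09 -2.  ]
tip in winder [ 98.7  -1.3 167.7] F winder [1.  0.7 1.2]
```

View pics/s11.png

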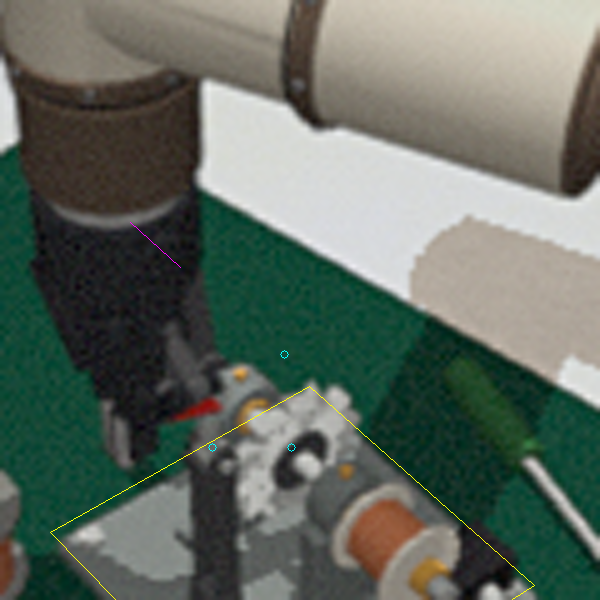

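Call:
{"op": "apply_moves", "data": {"steps": [{"hand": 0, "xyz": [0.1, -0.5, -0.1], "delta_rot": [0, 0, 0]}, {"hand": 0, "xyz": [0.1, -1.0, -0.3], "delta_rot": [0, 0, 0]}, {"hand": 0, "xyz": [0.1, -1.4, -0.5], "delta_rot": [0, 0, 0]}, {"hand": 0, "xyz": [0.1, -1.8, -0.7], "delta_rot": [0, 0, 0]}, {"hand": 0, "xyz": [0.1, -2.2, -0.9], "delta_rot": [0, 0, 0]}, {"hand": 0, "xyz": [0.1, -2.6, -1.0], "delta_rot": [0, 0, 0]}, {"hand": 0, "xyz": [0.1, -3.0, -1.2], "delta_rot": [0, 0, 0]}, {"hand": 0, "xyz": [0.1, -3.4, -1.2], "delta_rot": [0, 0, 0]}, {"hand": 0, "xyz": [0.1, -3.4, -1.2], "delta_rot": [0, 0, 0]}]}}

```text
clock: 14.02
position: [621.2, -4.5, 201.8]
ee_rot: [0.774, 0.633, -0.001, -0.001]
contact_force: [-0.4, 0.1, -1.1]
gripper_width: -0.0
```

```bash
python3 - <<'E'
from h import *
st();wpos()
p=get_image('scene');draw(p,*WP,'s12',(200,110,320,230),5,wheel=.46)
E
```

```text
t 14.02 pos [621.2  -4.5 201.8] q [ 0.774  0.633 -0.001 -0.001] F [-0.4  0.1 -1.1] w -0.0 j [ 0.25  0.42 -0.07 -0.   -1.08 -2.02]
tip in winder [ 64.5  -0.3 179.8] F winder [-0.4 -0.  -1.1]
```

View pics/s12.png

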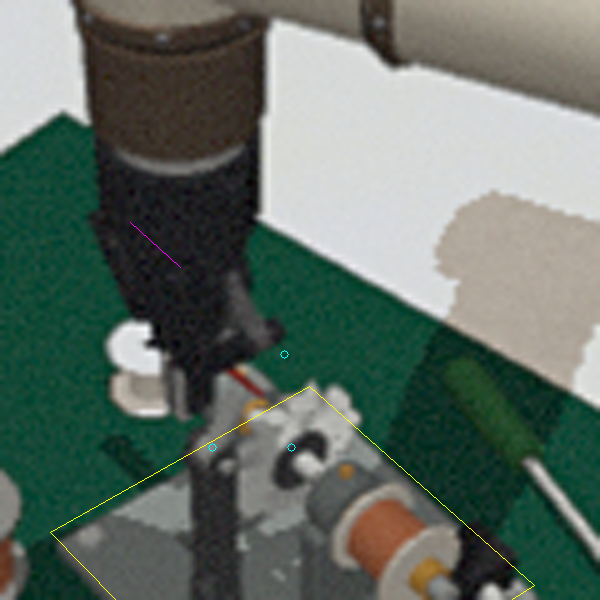

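```bash
python3 - <<'E'
from h import *
wpos()
for i in range(3): p=get_image('scene')
draw(p,*WP,'s13',(200,110,320,230),5,wheel=.46)
E
```

```text
tip in winder [ 64.9  -0.3 179.7] F winder [-1.4  0.5  1.2]
```

View pics/s13.png

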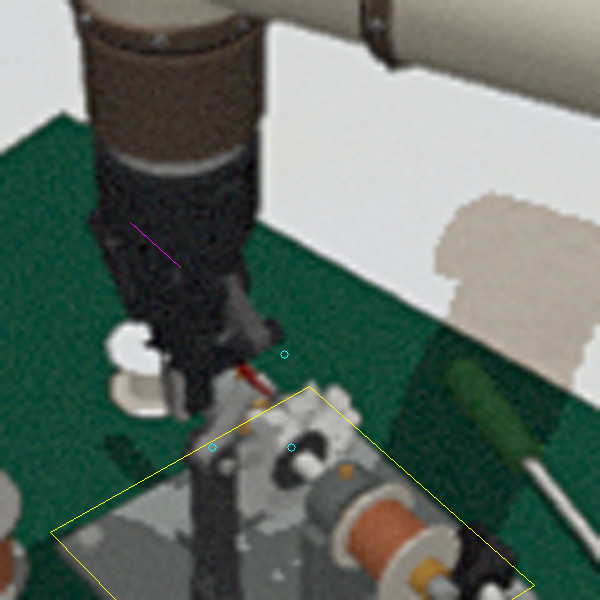

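Call:
{"op": "apply_moves", "data": {"steps": [{"hand": 0, "xyz": [0, 0, 0], "delta_rot": [0, 0, 0]}, {"hand": 0, "xyz": [0, 0, 0], "delta_rot": [0, 0, 0]}, {"hand": 0, "xyz": [0, 0, 0], "delta_rot": [0, 0, 0]}, {"hand": 0, "xyz": [0, 0, 0], "delta_rot": [0, 0, 0]}]}}

```text
clock: 14.55
position: [621.9, -4.7, 201.5]
ee_rot: [0.775, 0.632, -0.001, -0.0]
contact_force: [0.2, -0.2, -0.5]
gripper_width: -0.3
```

```bash
python3 - <<'E'
from h import *
wpos()
p=get_image('scene')
draw(p,*WP,'s14',(200,110,320,230),5,wheel=.46)
E
```

```text
tip in winder [ 65.3  -0.3 179.5] F winder [ 0.2 -0.1 -0.5]
```

View pics/s14.png

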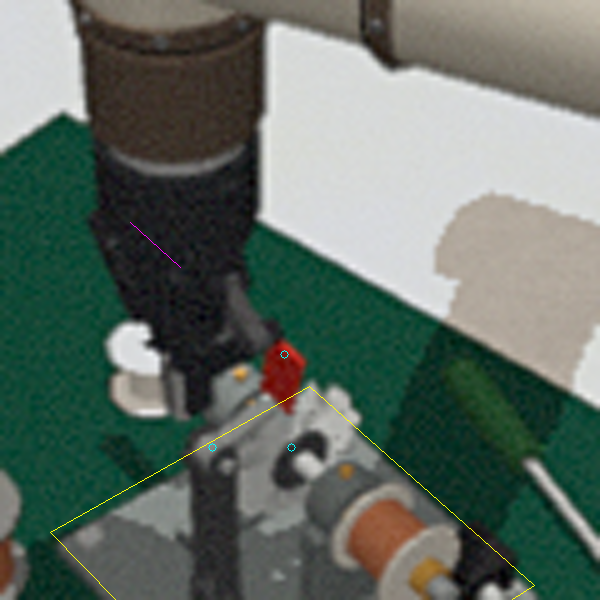

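Call:
{"op": "apply_moves", "data": {"steps": [{"hand": 0, "xyz": [0, 0.5, -1.5], "delta_rot": [0, 0, 0]}, {"hand": 0, "xyz": [0, 0.5, -3.5], "delta_rot": [0, 0, 0]}, {"hand": 0, "xyz": [0, 0.5, -6], "delta_rot": [0, 0, 0]}, {"hand": 0, "xyz": [-2, -2, -7], "delta_rot": [0, 0, 0]}, {"hand": 0, "xyz": [-5, -5, -7], "delta_rot": [0, 0, 0]}, {"hand": 0, "xyz": [-8, -8, -7], "delta_rot": [0, 0, 0]}, {"hand": 0, "xyz": [-11, -11, -7], "delta_rot": [0, 0, 0]}, {"hand": 0, "xyz": [-14, -14, -7], "delta_rot": [0, 0, 0]}, {"hand": 0, "xyz": [-17, -17, -7], "delta_rot": [0, 0, 0]}, {"hand": 0, "xyz": [-20, -20, -7], "delta_rot": [0, 0, 0]}, {"hand": 0, "xyz": [-22, -23, -7], "delta_rot": [0, 0, 0]}, {"hand": 0, "xyz": [-22, -25, -7], "delta_rot": [0, 0, 0]}]}}

```text
clock: 15.6
position: [329.4, -171.8, 272.2]
ee_rot: [0.776, 0.631, -0.001, -0.001]
contact_force: [0.9, -0.1, 1.0]
gripper_width: -0.2
```

```bash
python3 - <<'E'
from fit import *
st();wpos()
p=get_image('scene');draw(p,*WP,'s15',(210,140,310,240),6,wheel=.46)
p=get_image('top');draw(p,*WP,'t15',(195,135,325,235),6,wheel=.47)
b=fitw(p,p['frame']);print(' '.join(f'{w:.2f}:{v:.0f}' for w,v in b[::4] if w>.25))
E
```

```text
t 15.6 pos [ 329.4 -171.8  272.2] q [ 0.776  0.631 -0.001 -0.001] F [ 0.9 -0.1  1. ] w -0.2 j [-0.04 -0.08 -0.51  0.   -1.14 -1.74]
tip in winder [-188.  -222.4  250.2] F winder [0.9 0.1 1. ]
0.26:52 0.28:51 0.30:49 0.32:45 0.34:36 0.36:25 0.38:16 0.40:12 0.42:14 0.44:18 0.46:24 0.48:28 0.50:27 0.52:23 0.54:18 0.56:16 0.58:18 0.60:27 0.62:37 0.64:44 0.66:47 0.68:47 0.70:47 0.72:47 0.74:47 0.76:47 0.78:47 0.80:47
```

View pics/s15.png

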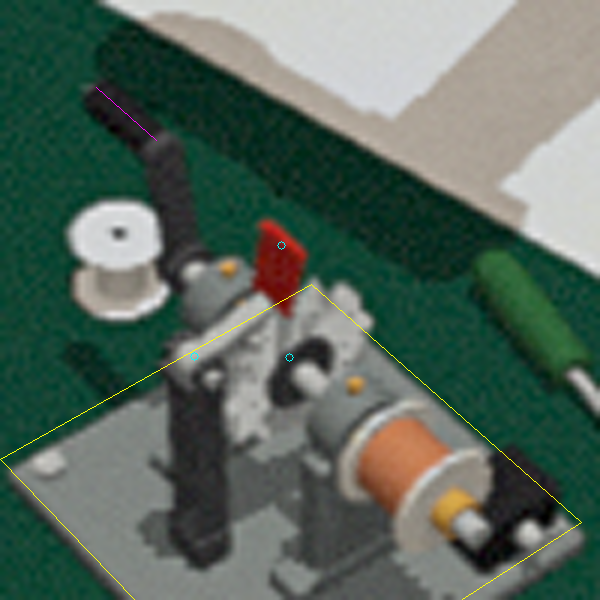

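View pics/t15.png

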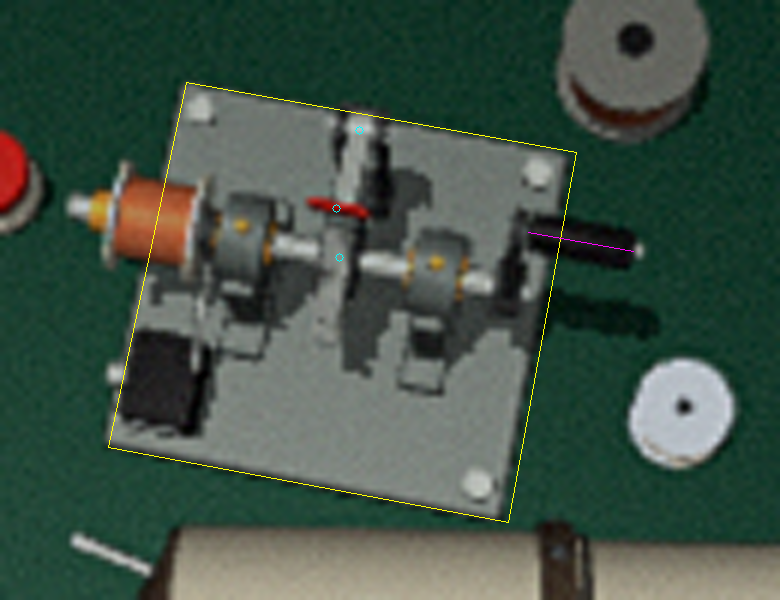

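```bash
python3 - <<'E'
from h import *
def red(f,box):
    x0,y0,x1,y1=box;c=f[y0:y1,x0:x1].astype(int);w=np.clip(c[:,:,2]-np.maximum(c[:,:,0],c[:,:,1])-40,0,None).astype(float)
    ys,xs=np.mgrid[y0:y1,x0:x1];return np.round([(xs*w).sum()/w.sum(),(ys*w).sum()/w.sum(),(w>0).sum()],2)
for c,box in [('top',(243,160,262,175)),('scene',(246,170,268,198))]:
    p=get_image(c)
    print(c,red(cv2.imread(f'pics/{c}0.png'),box),red(p['frame'],box))
    def tab(th):
        P=np.array([[-47,38]]);C,S=np.cos(th),np.sin(th);return (52+P[0,0]*C+P[0,1]*S,0,139-P[0,0]*S+P[0,1]*C)
    for th in (0,.1,.2): print(th,proj(p,W2w([tab(th)],*WP)).round(1))
    for l in ['wire_spool_mid','spare_bobbin_mid','screwdriver_grip','flux_jar_mid']:
        print(l,[np.round(d['xyz'],0) for d in nets.pinpoint(p,l)][:1])
E
```

```text
top [251.18 168.58  18.  ] [250.96 168.96  19.  ]
0 [[250.6 169.3]]
0.1 [[250.9 167.4]]
0.2 [[251.2 165.3]]
wire_spool_mid [array([610.,  -1., 139.])]
spare_bobbin_mid [array([ 496., -152.,   16.])]
screwdriver_grip []
flux_jar_mid [array([620., 186.,  21.])]
scene [255.84 183.08  90.  ] [256.11 183.34  92.  ]
0 [[256.4 180.5]]
0.1 [[255.1 179.9]]
0.2 [[253.8 179.5]]
wire_spool_mid [array([ 673., -139.,   29.])]
spare_bobbin_mid [array([ 499., -151.,   20.])]
screwdriver_grip [array([394.,  36.,  19.])]
flux_jar_mid [array([621., 186.,  19.])]
```

```bash
python3 - <<'E'
from h import *
st();print(workorder.job_done())
E
```

```text
t 16.2 pos [ 333.6 -170.1  272. ] q [ 0.774  0.633 -0.001 -0.001] F [0.5 0.2 0.3] w 0.1 j [-0.03 -0.08 -0.51  0.   -1.14 -1.74]
the job is handed in; nothing more can be done
None
```

The winder is back one notch, with the pawl down in the next gap. I used only the shut fingertips. They lifted the pawl up and over to its stop, pushed the crank handle over the top towards the pivot, then tipped the pawl forward so that it dropped onto the wheel. I handed the job in at 16.2 s.

My last checks before handing in:
- **Wheel:** the top camera put it at about 0.47 to 0.48 rad, and the fingertip position gave about 0.46. It started near -0.10 to -0.12. All of these are a little short of 0.524, as wanted.
- **Pawl:** the red tab was within half a pixel of its starting place in both cameras, so the nose is fully down and not on a tooth tip.
- **Bystanders:** the spare bobbin, flux jar, wire spool and screwdriver were where they started, to within the networks' accuracy. I did not re-measure the spray bottle, brush or meter, but the gripper was never lowered near them.
- **Arm:** it was clear of everything. The highest contact force I read was about 9 N, while starting the crank.

Two checks disagreed with the rest, both in the top view. The network once reported the wire spool, and once the crank handle, at the pivot; I took these as false finds. For the spool, the scene view and the picture showed it in place. For the crank, I relied on the picture and my own fit.

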